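Tip the goods from the hinged tray into the catch bin

ROBOT

A 6-joint arm with a two-finger parallel gripper is mounted at the origin on a cart in front of the work surface, level with it; the furniture and walls round the work are solid. World frame = base frame: x ahead of the robot, y to its left, z up, the work surface at z = 0. Lengths are in m, angles in degrees, forces in N, time in s.
With the tool pointing down it reaches from about 0.15 to 0.775 m from the base axis. Payload 6.1 kg.
Tool frame: the origin (TCP) lies on the centre line of the jaws, within the pads' length; the fingertips stand 17 mm ahead of it and the grasp point (between the pads) lies 2 mm behind it (manip.tip_reach is the distance from the TCP to the fingertips, in m); z points along the fingers, y is the line along which they close (so a half turn about z gives the same grasp; the last joint's range is limited). The gripper opens to 85 mm and grips with 20 to 120 N. Pads are 22 mm wide; open, the fingers measure 114 mm over their backs; the gripper's body (76 mm by 85 mm) begins 54 mm behind the grasp point. The pads swing forward as they close: fully open they stand 13 mm farther back than shut.
Start: joints at [77.12, 7.208, -2.269, 80.523, 0, 90], TCP at [0.117, 0.512, 0.248] pointing down, gripper open.
Joint ranges: [-155.77, 155.77], [-54.66, 111.73], [-72.52, 77.12], [-102.08, 115.82], [-83.92, 84.16], [-180, 180]. Speed limits (degrees/s): [136.94, 136.94, 172.46, 180, 180, 180].

INTERFACE

Orientations are given as a 3x3 rotation matrix whose columns are the frame's x, y, z axes.
In Python, from plant import manip gives the robot as it stands. The module is installed in compiled form; this text tells all that it offers.
- The arm moves only by the tool drive_tool, never from a script. Its argument "deltas" is text: rows parted by semicolons, each of 5 numbers parted by spaces: the shift along the tool's x, y, z in mm, then the turn about the tool's z in degrees, then the finger opening in mm, from 0 to 85.4. In form: x y z twist grip; .... A call has 1 to 12 rows; each row shifts and turns the commanded pose from where the row before left it, along the tool's axes as they then stand; what a row does not reach is not made up. A row lasts 1/12 s, in which the tool goes at most 41.7 mm and 7.16 degrees, less where a joint would pass 70% of its speed; a pose out of reach is approached as far as the arm can. A call is refused whole if a number of a shift passes 41.7 or a number of a turn 7.16, either way. A call with a gripper value outside its range is refused whole. The fingers move at their own pace and stop on an object; the grip force is fixed at half the most. Time passes only in rows, so rows that do not move let the fingers close. It gives the time, the measured TCP pose, the force, the opening and the grip force at its end, in the units of the state.
- manip.read_state(): the state, without advancing time (a new reading comes with each control period).
- manip.grab_frame(name): name is "scene" or "side" or "wrist"; returns a dict with "color" (400x640x3 uint8, red, green, blue), "fx", "fy", "cx", "cy" (pixels), "R" (3x3) and "t" (3): a world point X has camera coordinates R X + t. Camera axes: x right, y down, z forward; pixel columns grow to the right and rows downward; lengths in m; the calibration is good to about 2 mm. A picture is of the moment at which its call begins. There is no depth.
- manip.finish_job(): hands the job in; it is judged then, once.
The state is a dict: "clock": time; "q": joint angles; "joint_vel": joint speeds; "joint_torque": joint torques, N m; "tcp_pos": TCP position; "ee_rot": TCP orientation; "force": force on the tool from outside, world axes, zero at the start; "moment": the same for the moment, N m; "finger_gap": opening from 0.0 (shut) to 1.0 (fully open); "gripper_force": force on a finger pad.
Only numpy, scipy, OpenCV 4.12 (cv2) and the standard library are available. Lean on these libraries where they do the work, as an engineer would, in place of code of your own. Each camera call takes 0.05 s, during which the arm holds its last target. There are 200 camera calls.

TASK

Slide the yellow catch bin along the bench, square up against the end of the grey stand that it faces, so that it sits centred under that end of the hinged tray. Then push that end of the tray down by one of its blue-topped ears, without touching the goods, until the blue carton and both tins have slid into the bin, and finally push the empty tray back level and let go of everything. Leave the bin where it is by the stand, and do not shift or knock over the wash bottle, the reagent bottle, the timer or the beaker.

Things in the scene. Friction and masses are not known exactly. Their poses are not given: they have to be found in the camera images.
- stand: fixed grey stand of the tray: base plate 150 (x) x 130 (y) x 12 mm, a hinge cheek 44 mm wide (y), up to z = 114 mm, at x = +-72.5 mm. Origin: centre of its underside, on the bench. y runs along the tray (roughly to the robot's left, turned up to 0.4 rad), x along the hinge (away from the robot). The bin goes against the base plate's end face (y = +65 or -65 mm) on the side where the bin stands.
- tray (a joint): tray hinge, about the stand's x axis, 105 mm above the bench. 0 = level; positive = the end at the stand's +y up, the -y end down; stops at +-0.56 rad (end 53 mm lower). Stiff by friction (0.22 N m, about 3 N at an ear): stays where it is left.
- tray_floor (a point): centre of the tray floor's upper face, on the hinge axis. Aluminium tray, 130 mm wide (x), 200 mm long (y, 100 mm either way), side walls 26 mm high along both long sides, both ends open. The floor is slippery: the goods start to slide at some 0.2 to 0.35 rad of tilt and leave over the low end well before the stop.
- ear_near_left (a point): centre of the blue top of the push ear at stand x = -88, y = +82 mm with the tray level (133.5 mm above the bench). The ear is a plate 40 (x) x 34 (y) mm with a blue pad 32 x 28 mm, projecting sideways from the tray's wall; it moves with the tray, z = the tray's upward normal. Pressing an ear down lowers its end of the tray.
- ear_near_right (a point): same, at stand-frame x = -88 mm, y = -82 mm.
- ear_far_left (a point): same, at stand-frame x = +88 mm, y = +82 mm.
- ear_far_right (a point): same, at stand-frame x = +88 mm, y = -82 mm.
- bin: loose yellow open catch bin, 180 mm (its x) x 160 mm (its y) outside, 34 mm high, walls and floor 5 mm, about 0.5 kg, standing on the bench off one end of the tray. Origin: centre of its underside. Its axes start within about 0.22 rad of the stand's. In place, its origin lies 145 mm from the stand's along the stand's y axis.
- carton_mid (a point): blue carton (goods), 110 x 47 x 35 mm, lying across the tray; the point is its centre, its y axis is its long side.
- tin_a_mid (a point): round white sample tin (goods), 58 mm in diameter, 34 mm high; the point is its centre.
- tin_b_mid (a point): second tin, like the first; the point is its centre.
- wash_bottle_mid (a point): bystander: squeeze wash bottle with a thin red bent spout, body 65 mm in diameter, 189 mm high with the spout, which reaches about 70 mm from the axis toward its own -y; the point lies on the body's axis 60 mm above the bench. It stands beside one of the ears and gets in the way of a gripper there.
- bottle_mid (a point): bystander: reagent bottle with a blue cap, 54 mm in diameter, 105 mm high; the point is its centre.
- timer_mid (a point): bystander: flat white timer, 62 x 62 x 19 mm; the point is its centre.
- beaker_mid (a point): bystander: glass beaker, 71 mm in diameter, 61 mm high, off the end of the tray opposite to the bin; the point is its centre.
Mind the look-alikes: they are no part of the job. Several things have the shape of the bin; the one meant has the colours described above.

How it is judged (in metres and radians):
On the way, in this order (a step that is already met when the one before it is completed fails the run):
1. the bin stands square against the stand under the tray's end, with all the goods still on the tray ((y of bin in the frame of stand between 0.135 and 0.157 m or y of bin in the frame of stand between -0.157 and -0.135 m) and x of bin in the frame of stand between -0.025 and 0.025 m and angle between the y axis of bin and the y axis of stand, either way round below 0.1 rad and angle between bin's own z axis and vertical below 0.05 rad and height (world z) of each of carton_mid, tin_a_mid, tin_b_mid above 0.095 m), for 0.2 s.
2. the tray is tipped by more than 0.15 rad ((value of joint tray above 0.15 rad or value of joint tray below -0.15 rad)), for 0.1 s.
3. the carton and both tins lie in the bin, which is still in place ((y of bin in the frame of stand between 0.135 and 0.157 m or y of bin in the frame of stand between -0.157 and -0.135 m) and x of bin in the frame of stand between -0.025 and 0.025 m and angle between the y axis of bin and the y axis of stand, either way round below 0.1 rad and angle between bin's own z axis and vertical below 0.05 rad and x of carton_mid in the frame of bin between -0.088 and 0.088 m and y of carton_mid in the frame of bin between -0.078 and 0.078 m and height (world z) of each of carton_mid, tin_a_mid, tin_b_mid below 0.075 m and x of tin_a_mid in the frame of bin between -0.088 and 0.088 m and y of tin_a_mid in the frame of bin between -0.078 and 0.078 m and x of tin_b_mid in the frame of bin between -0.088 and 0.088 m and y of tin_b_mid in the frame of bin between -0.078 and 0.078 m), for 0.2 s.
At the end, for the whole second after the job is handed in: Bin within 12 mm of touching the stand, 25 mm of centred, 0.1 rad of square; carton and both tins inside it; tray level within 0.09 rad; all at rest. No bystander shifted over 20 mm or tilted over 0.25 rad; goods never touched by the robot (all of step 3 and value of joint tray between -0.09 and 0.09 rad and linear speed of bin below 0.02 m/s).
It fails at once if the wash bottle is shifted by more than 20 mm or tilted (distance of wash_bottle_mid from where it was at the start of the episode above 0.02 m or angle between wash_bottle_mid's own z axis and vertical above 0.25 rad).
It fails at once if the bottle is shifted by more than 20 mm or tilted (distance of bottle_mid from where it was at the start of the episode above 0.02 m or angle between bottle_mid's own z axis and vertical above 0.25 rad).
It fails at once if the timer is shifted by more than 20 mm or tilted (distance of timer_mid from where it was at the start of the episode above 0.02 m or angle between timer_mid's own z axis and vertical above 0.25 rad).
It fails at once if the beaker is shifted by more than 20 mm or tilted (distance of beaker_mid from where it was at the start of the episode above 0.02 m or angle between beaker_mid's own z axis and vertical above 0.25 rad).
It fails at once if the robot touches the goods (contact force between any of the arm, the fingers and carton above 0.5 N or contact force between any of the arm, the fingers and tin_a above 0.5 N or contact force between any of the arm, the fingers and tin_b above 0.5 N).
It also fails if it takes over 54 s, if anything falls off the work surface, if the arm or the gripper's body presses on something with over 40 N, if the wrist force passes 120 N, or if a joint passes its speed limit or range.

## Working session

There is one attempt and no reset: what is moved stays moved. The work goes in short steps, Python scripts to look and compute and a tool call to move; the robot and the scene stay as the last step left them, time stands still between calls to the robot, and variables do not carry over. Pictures are saved under pics/ and viewed, at most 10 in all, crops included, and the job is handed in when it is done.

Besides the shell and the picture viewer there is one more tool, called as name(argument=value, ...) on one line, values as JSON. drive_tool: Moves the arm, as the interface text tells. Its arguments: {"type":"object","properties":{"deltas":{"type":"string"}},"required":["deltas"]}

```bash
mkdir -p pics; cat > h.py <<'E'
import numpy as np, cv2
from plant import manip
def grab(n,fn=None):
    f=manip.grab_frame(n)
    if fn: cv2.imwrite('pics/'+fn,f['color'][:,:,::-1])
    return f
def ray(f,u,v,z):
    R=np.array(f['R']);t=np.array(f['t']);c=-R.T@t
    d=R.T@np.array([(u-f['cx'])/f['fx'],(v-f['cy'])/f['fy'],1.])
    return c+d*(z-c[2])/d[2]
def proj(f,X):
    p=np.array(f['R'])@np.array(X)+np.array(f['t']);return f['fx']*p[0]/p[2]+f['cx'],f['fy']*p[1]/p[2]+f['cy']
E
python3 - <<'E'
from h import *
import pickle
a={n:grab(n,n+'0.png') for n in('scene','side','wrist')}
pickle.dump(a,open('f0.pkl','wb'))
cv2.imwrite('pics/both0.png',cv2.resize(np.vstack([a['scene']['color'],a['side']['color']])[:,:,::-1],(480,600)))
for n in a: print(n,-np.array(a[n]['R']).T@a[n]['t'],np.array(a[n]['R'])[2])
s=manip.read_state();print(s['clock'],s['tcp_pos'],s['ee_rot'],s['force'],s['finger_gap'],manip.tip_reach)
E
```

```text
scene [ 0.20036367 -0.76736773  0.59143836] [ 0.38864542  0.7859048  -0.4809453 ]
side [0.58710279 0.8864263  0.83294332] [ 0.01355    -0.75544043 -0.65507721]
wrist [0.03591333 0.53077567 0.37283121] [ 0.31090949 -0.07219648 -0.94769349]
0.15 [0.11695914 0.51150852 0.24769042] [[-9.74839825e-01  2.22906342e-01 -2.81019294e-04]
 [ 2.22906519e-01  9.74839086e-01 -1.20002050e-03]
 [ 6.45641168e-06 -1.23246881e-03 -9.99999240e-01]] [ 0.26944618 -0.2995671  -0.2229786 ] 1.0056943676860624 0.017
```

View pics/scene0.png

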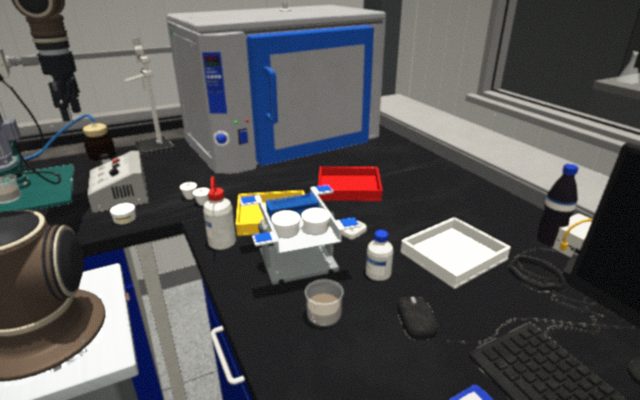

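View pics/side0.png

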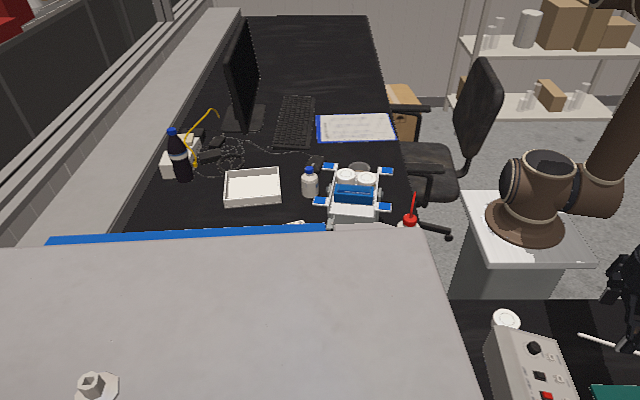

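The yellow tray at scene (270,212) is the bin. The red tray at (350,183) and the white tray at (455,250) have the same shape but the wrong colours. Next I measure it and confirm it in a crop.

```bash
python3 - <<'E'
from h import *
import pickle
a=pickle.load(open('f0.pkl','rb'))
def comps(f,lo,hi,mn=8):
    h=cv2.cvtColor(f['color'],cv2.COLOR_RGB2HSV); m=cv2.inRange(h,lo,hi)
    n,l,s,c=cv2.connectedComponentsWithStats(m)
    return [(s[i].tolist(),c[i].round(1).tolist()) for i in range(1,n) if s[i][4]>=mn],m
for n,box in (('scene',(180,160,420,340)),('side',(280,140,440,240))):
    f=a[n]
    c,_=comps(f,(105,150,60),(120,255,255))
    print(n,'blue')
    for s,p in c:
        if box[0]<p[0]<box[2] and box[1]<p[1]<box[3]: print(s,p,ray(f,*p,.1335).round(3))
f=a['scene'];c,m=comps(f,(20,120,90),(32,255,255));print('yellow',c)
im=f['color'][150:340,180:420,::-1];s1=cv2.resize(im,None,fx=3.3,fy=3.15,interpolation=cv2.INTER_CUBIC)
cv2.imwrite('pics/crop1.png',s1);
im=a['side']['color'][140:240,270:450,::-1];cv2.imwrite('pics/crop2.png',cv2.resize(im,None,fx=4.4,fy=4.4,interpolation=cv2.INTER_CUBIC))
E
```

```text
scene blue
[316, 185, 14, 6, 49] [322.7, 187.9] [0.608 0.047 0.134]
[267, 193, 51, 23, 608] [292.5, 203.3] [0.517 0.01  0.134]
[242, 197, 13, 6, 58] [247.9, 199.2] [0.436 0.072 0.134]
[341, 217, 16, 9, 114] [348.6, 220.9] [ 0.588 -0.11   0.134]
[374, 229, 14, 13, 151] [380.6, 234.9] [ 0.617 -0.183  0.134]
[255, 232, 16, 10, 106] [262.5, 236.5] [ 0.413 -0.086  0.134]
[379, 263, 6, 2, 8] [381.8, 263.2] [ 0.569 -0.26   0.134]
[204, 285, 17, 43, 212] [211.7, 312.0] [ 0.275 -0.247  0.134]
side blue
[342, 141, 17, 2, 21] [349.0, 141.2] [ 0.519 -0.249  0.133]
[322, 162, 12, 7, 56] [327.9, 164.9] [ 0.589 -0.114  0.133]
[305, 166, 9, 8, 57] [308.7, 169.4] [ 0.646 -0.091  0.133]
[382, 167, 10, 6, 56] [386.4, 169.6] [ 0.414 -0.088  0.133]
[335, 184, 37, 11, 112] [352.3, 189.4] [0.52  0.006 0.133]
[344, 185, 11, 2, 11] [349.0, 185.1] [ 0.529 -0.014  0.133]
[334, 191, 39, 14, 310] [352.6, 198.8] [0.521 0.047 0.133]
[314, 196, 12, 8, 74] [319.6, 199.7] [0.611 0.051 0.133]
[379, 202, 11, 8, 79] [384.1, 205.6] [0.438 0.076 0.133]
yellow [([235, 190, 70, 46, 1118], [255.7, 210.7]), ([560, 218, 33, 33, 138], [570.1, 234.9])]
```

View pics/crop1.png

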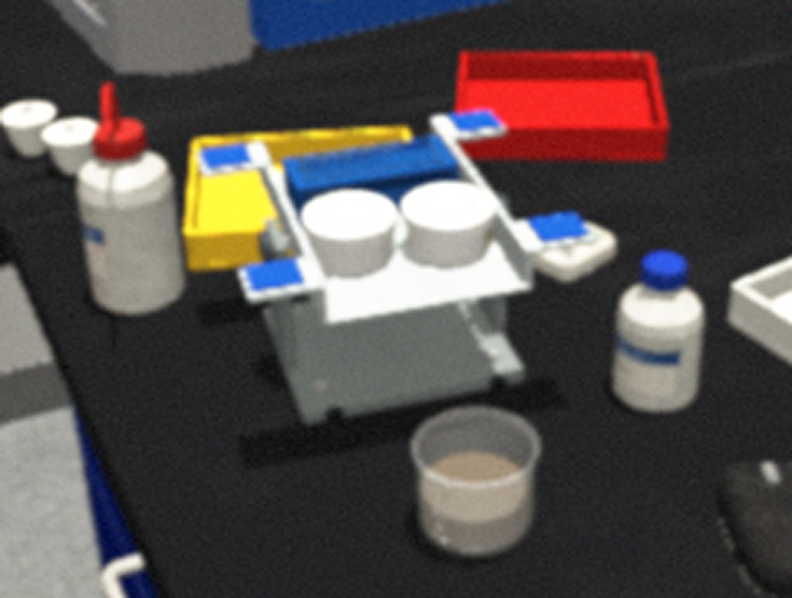

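View pics/crop2.png

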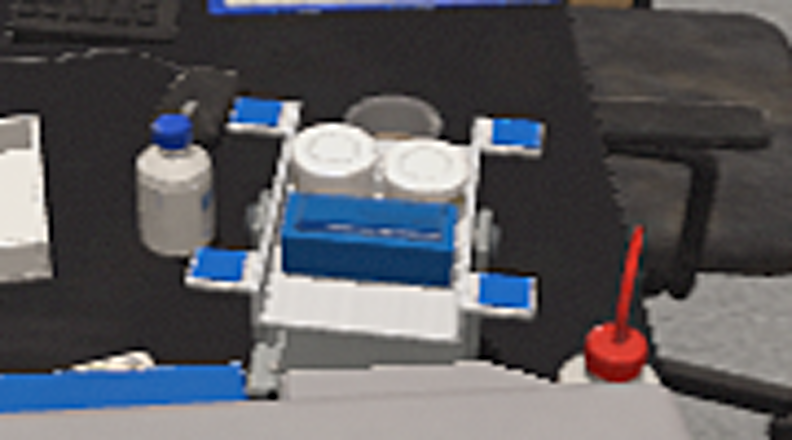

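Crop 1 confirms the yellow bin at scene (237..305, 190..235), behind the tray's +y end. The wash bottle stands near the near-left ear and the timer is under the far-right ear. That leaves the far-left ear at (323,188) free to push. Next I work out positions and the bin pose.

```bash
python3 - <<'E'
from h import *
import pickle
a=pickle.load(open('f0.pkl','rb'))
f=a['scene'];g=lambda x,y,z:ray(f,180+x/3.3,150+y/3.15,z).round(3)
c=[g(190,140,.034),g(412,128,.034),g(184,232,.034)]
print('bin',c,'w',np.linalg.norm(c[1]-c[0]),np.linalg.norm(c[2]-c[0]),'ctr',(c[1]+c[2])/2)
print('yawx',np.degrees(np.arctan2(*(c[1]-c[0])[1::-1])))
print('wash L/R base',g(90,300,0),g(180,300,0),'cap',g(120,138,.13))
print('reag cap',g(665,265,.105),'beaker top L/R',g(412,447,.061),g(540,447,.061),'timer',g(580,247,.019))
print('oven base',ray(f,218,168,0).round(3),ray(f,255,165,0).round(3),ray(f,380,132,0).round(3),'red',g(458,155,0),g(665,160,0))
print('tins',g(350,210,.139),g(448,195,.139))
E
```

```text
bin [array([0.471, 0.294, 0.034]), array([0.645, 0.231, 0.034]), array([0.421, 0.146, 0.034])] w 0.18505404615949367 0.15621779668142804 ctr [0.533  0.1885 0.034 ]
yawx -19.903749537307824
wash L/R base [0.344 0.136 0.   ] [0.403 0.107 0.   ] cap [0.382 0.136 0.13 ]
reag cap [ 0.647 -0.145  0.105] beaker top L/R [ 0.453 -0.189  0.061] [ 0.517 -0.222  0.061] timer [0.683 0.016 0.019]
oven base [0.485 0.57  0.   ] [0.602 0.538 0.   ] [1.153 0.623 0.   ] red [0.685 0.225 0.   ] [0.839 0.136 0.   ]
tins [ 0.479 -0.046  0.139] [ 0.541 -0.055  0.139]
```

drive_tool(deltas="-20 -7 0 0 85; -38 -14 0 0 85; -38 -14 0 0 85; -38 -14 0 0 85; -38 -14 0 0 85; -38 -14 0 0 85; -38 -14 0 0 85; -38 -14 0 0 85; -38 -14 0 0 85; -38 -14 0 0 85; -38 -14 0 0 85; -25 -9 0 0 85")

```text
clock: 1.15
tcp_pos: [0.499, 0.2626, 0.2477]
ee_rot: [[-0.974, 0.225, 0.0], [0.225, 0.974, -0.001], [-0.0, -0.001, -1.0]]
force: [0.1, 1.0, 0.1]
finger_gap: 0.998
gripper_force: 0.0
```

drive_tool(deltas="-10 0 0 5 85; -10 0 0 2 85; 0 0 0 0 85")

```text
clock: 1.4
tcp_pos: [0.5171, 0.259, 0.2475]
ee_rot: [[-0.94, 0.342, -0.001], [0.342, 0.94, -0.001], [0.0, -0.001, -1.0]]
force: [-1.0, -0.2, 0.1]
finger_gap: 0.995
gripper_force: 0.0
```

```bash
python3 - <<'E'
from h import *
f=grab('wrist','w1.png')
s=manip.read_state();print(s['tcp_pos'],s['ee_rot'])
h=cv2.cvtColor(f['color'],cv2.COLOR_RGB2HSV);m=cv2.inRange(h,(18,100,60),(35,255,255))
m=cv2.morphologyEx(m,cv2.MORPH_CLOSE,np.ones((9,9)))
cs,_=cv2.findContours(m,cv2.RETR_EXTERNAL,cv2.CHAIN_APPROX_SIMPLE);c=max(cs,key=cv2.contourArea)
p=cv2.approxPolyDP(c,8,True)[:,0];print([(q.tolist(),ray(f,*q,.034)[:2].round(3).tolist()) for q in p])
E
```

```text
[0.51607901 0.25953269 0.24771176] [[-9.40630845e-01  3.39429794e-01 -1.01425070e-03]
 [ 3.39430243e-01  9.40631180e-01 -3.04824956e-04]
 [ 8.50569163e-04 -6.30995118e-04 -9.99999439e-01]]
[([343, 115], [0.47, 0.299]), ([184, 120], [0.421, 0.149]), ([204, 267], [0.576, 0.094]), ([223, 264], [0.58, 0.116]), ([226, 278], [0.598, 0.112]), ([343, 277], [0.643, 0.24])]
```

View pics/w1.png

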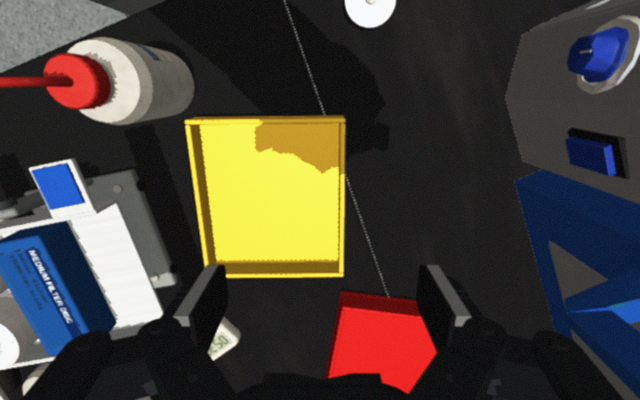

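The wrist view shows the yellow bin at (184..345, 115..277), free of the wash bottle at (130,80), with the red bin clear at (380,345). I'll grasp its outer wall at mid-length.

drive_tool(deltas="-18 11 10 -1.3 60; -17 11 40 0 50; 0 0 40 0 50; 0 0 40 0 50; 0 0 30 0 50; 0 0 20 0 50; 0 0 15 0 50; 0 0 12 0 50; 0 0 10 0 50; 0 0 0 0 50")

```text
clock: 2.28
tcp_pos: [0.5532, 0.2687, 0.0324]
ee_rot: [[-0.948, 0.317, -0.002], [0.317, 0.948, -0.001], [0.002, -0.002, -1.0]]
force: [-0.3, -0.3, 0.2]
finger_gap: 0.588
gripper_force: 0.0
```

```bash
python3 - <<'E'
from h import *
f=grab('wrist','w2.png')
s=manip.read_state();print(s['tcp_pos'],s['ee_rot'],s['force'],s['finger_gap'])
E
```

```text
[0.55394767 0.26884934 0.03374859] [[-9.48307398e-01  3.17351515e-01 -1.04629519e-03]
 [ 3.17352074e-01  9.48307697e-01 -4.16218677e-04]
 [ 8.60122157e-04 -7.26747200e-04 -9.99999366e-01]] [ 0.05198404 -0.55689384  0.2847937 ] 0.5861554557599645
```

View pics/w2.png

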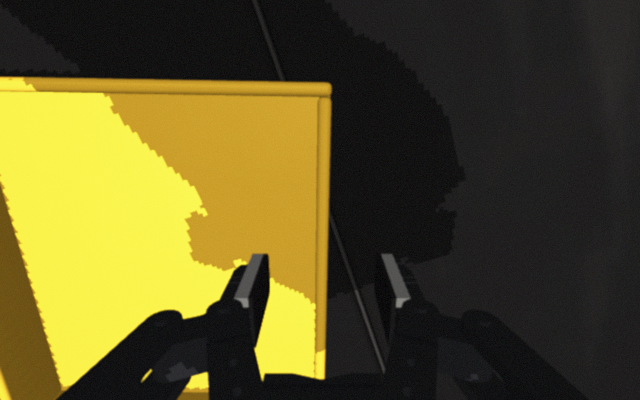

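The bin's outer wall (column 323) lies midway between the pads (260 and 395), so I close.

drive_tool(deltas="0 0 4 0 20; 0 0 0 0 0; 0 0 0 0 0; 0 0 0 0 0; 0 0 0 0 0; 0 0 0 0 0")

```text
clock: 2.83
tcp_pos: [0.555, 0.2687, 0.031]
ee_rot: [[-0.948, 0.319, 0.001], [0.319, 0.948, 0.001], [-0.001, 0.001, -1.0]]
force: [-1.1, 0.3, 4.5]
finger_gap: 0.043
gripper_force: 60.8
```

drive_tool(deltas="0 0 -1 -1.3 0; 0 0 0 -2 0; 0 0 0 -2 0; 0 0 0 -2 0; 0 0 0 -2 0; 0 0 0 -1 0; 0 0 0 0 0; 1 -8 0 0 0; 1 -8 0 0 0; 1 -8 0 0 0; 0 -8 0 0 0; 0 0 0 0 0")

```text
clock: 3.83
tcp_pos: [0.5467, 0.2351, 0.0311]
ee_rot: [[-0.989, 0.146, -0.0], [0.146, 0.989, -0.002], [0.0, -0.002, -1.0]]
force: [-0.9, -3.3, 2.0]
finger_gap: 0.041
gripper_force: 60.3
```

drive_tool(deltas="0 -8 0 0 0; 0 -8 0 0 0; 0 -6 0 0 0; 0 -4 0 0 0; 0 -3 0 0 0; 0 0 0 0 0; 0 0 0 0 0")

```text
clock: 4.42
tcp_pos: [0.5428, 0.2076, 0.0311]
ee_rot: [[-0.989, 0.145, -0.0], [0.145, 0.989, -0.002], [-0.0, -0.002, -1.0]]
force: [-1.1, -3.2, 0.5]
finger_gap: 0.041
gripper_force: 60.3
```

```bash
python3 - <<'E'
from h import *
import pickle
a={n:grab(n,n+'3.png') for n in('scene','wrist','side')};pickle.dump(a,open('f3.pkl','wb'))
s=manip.read_state();print(s['clock'],s['tcp_pos'],s['ee_rot'],s['force'],s['finger_gap'])
v=np.vstack([cv2.resize(a['scene']['color'][150:290,180:400],None,fx=2.9,fy=2.1),cv2.resize(a['wrist']['color'],(638,300))])
cv2.imwrite('pics/c3.png',v[:600,:,::-1])
E
```

```text
4.5667 [0.54288146 0.20797975 0.03106914] [[-9.89520589e-01  1.44391756e-01 -1.58277037e-04]
 [ 1.44391824e-01  9.89519326e-01 -1.58232610e-03]
 [-7.18566566e-05 -1.58859817e-03 -9.99998736e-01]] [-0.43350704 -3.68714557 -0.21872269] 0.041699564177339235
```

View pics/c3.png

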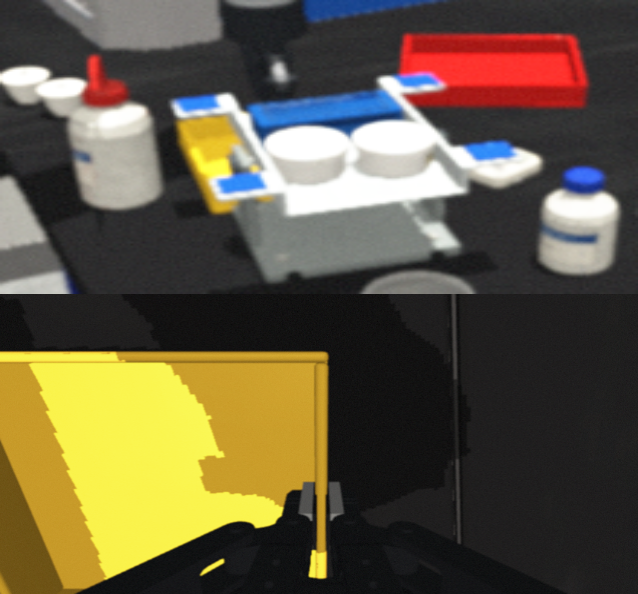

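The bin is gripped, square to the stand, and clear of the wash bottle. I ease it into contact while watching the force.

drive_tool(deltas="0 -1.5 0 0 0; 0 -1.5 0 0 0; 0 -1 0 0 0; 0 -1 0 0 0; 0 0 0 0 0")

```text
clock: 4.98
tcp_pos: [0.5422, 0.2038, 0.0311]
ee_rot: [[-0.99, 0.144, -0.0], [0.144, 0.99, 0.0], [0.0, 0.0, -1.0]]
force: [-0.4, 2.4, -2.1]
finger_gap: 0.039
gripper_force: 59.8
```

drive_tool(deltas="0 -1 0 0 0; 0 -1 0 0 0; 0 0 0 0 0")

```text
clock: 5.23
tcp_pos: [0.5426, 0.2024, 0.0314]
ee_rot: [[-0.99, 0.144, 0.001], [0.144, 0.99, 0.002], [-0.001, 0.002, -1.0]]
force: [0.6, 5.1, -2.8]
finger_gap: 0.044
gripper_force: 59.8
```

drive_tool(deltas="0 -1 0 0 0; 0 -1 0 0 0; 0 0 0 0 0")

```text
clock: 5.48
tcp_pos: [0.5427, 0.2022, 0.032]
ee_rot: [[-0.99, 0.143, 0.002], [0.143, 0.99, 0.006], [-0.001, 0.006, -1.0]]
force: [1.3, 10.7, -1.9]
finger_gap: 0.043
gripper_force: 60.0
```

Contact: 10 N at TCP y 0.202, which puts the bin at 146 mm along the stand. Release and rise.

drive_tool(deltas="0 3 0 0 0; 0 0 0 0 10; 0 0 0 0 30; 0 0 0 0 40; 0 0 0 0 40; 0 0 -10 0 40; 0 0 -30 0 40; 0 0 -40 0 40; 0 0 -40 0 20; 0 0 -40 0 0; 0 0 -20 0 0; 0 0 0 0 0")

```text
clock: 6.48
tcp_pos: [0.5442, 0.2032, 0.2182]
ee_rot: [[-0.99, 0.144, 0.009], [0.144, 0.99, 0.003], [-0.009, 0.005, -1.0]]
force: [0.4, -0.2, -0.0]
finger_gap: 0.002
gripper_force: 0.0
```

```bash
python3 - <<'E'
from h import *
import pickle
f=grab('wrist','w4.png')
s=manip.read_state();print(s['clock'],s['tcp_pos'],s['ee_rot'],s['force'],s['finger_gap'])
h=cv2.cvtColor(f['color'],cv2.COLOR_RGB2HSV);m=cv2.inRange(h,(18,100,60),(35,255,255))
m=cv2.morphologyEx(m,cv2.MORPH_CLOSE,np.ones((9,9)))
cs,_=cv2.findContours(m,cv2.RETR_EXTERNAL,cv2.CHAIN_APPROX_SIMPLE);c=max(cs,key=cv2.contourArea)
p=cv2.approxPolyDP(c,8,True)[:,0];print([(q.tolist(),ray(f,*q,.034)[:2].round(3).tolist()) for q in p])
m=cv2.inRange(h,(105,150,60),(120,255,255));n,l,st,c=cv2.connectedComponentsWithStats(m)
for i in range(1,n):
  if st[i][4]>150:print(st[i],c[i].round(),ray(f,*c[i],.1335).round(3))
E
```

```text
6.5333 [0.54344471 0.20299372 0.21504134] [[-0.98953464  0.1441689   0.00604287]
 [ 0.14418368  0.98954875  0.00208421]
 [-0.00567924  0.00293368 -0.99997957]] [-0.47425012  0.27084647 -0.54877748] -0.0017165002729627264
[([139, 79], [0.434, 0.061]), ([170, 261], [0.611, 0.036]), ([306, 262], [0.632, 0.175]), ([308, 250], [0.619, 0.18]), ([324, 249], [0.62, 0.196]), ([322, 78], [0.456, 0.218])]
[  54   50   58   56 2591] [83. 78.] [0.437 0.079 0.134]
[   0  130   88  160 8880] [ 35. 217.] [0.517 0.014 0.134]
[ 569  184   71  214 6806] [600. 261.] [0.607 0.395 0.134]
[ 115  306   43   36 1263] [136. 323.] [0.61  0.053 0.134]
```

View pics/w4.png

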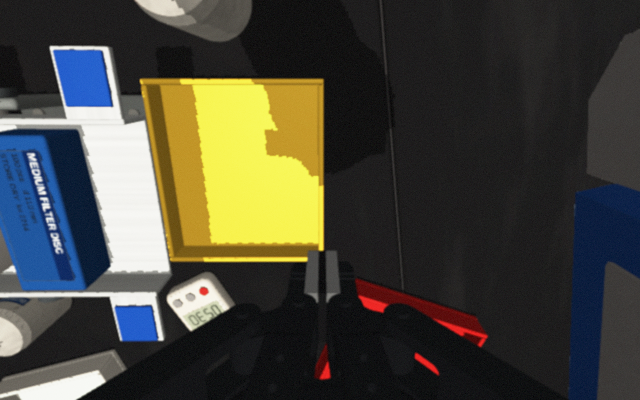

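The bin sits squarely against the stand: centre (0.5335, 0.127) against a target of (0.533, 0.125). The far-left ear is at (136,323), about (0.610, 0.051). I go above it with the fingers shut.

drive_tool(deltas="-20 0 0 0 0; -34 -15 0 0 0; -30 -25 0 0 0; -10 -36 0 0 0; 0 -35 10 0 0; 0 -20 15 0 0; 0 -10 10 0 0; 0 0 5 0 0; 0 0 0 0 0")

```text
clock: 7.28
tcp_pos: [0.6136, 0.0491, 0.1688]
ee_rot: [[-0.989, 0.145, -0.004], [0.145, 0.989, -0.0], [0.004, -0.001, -1.0]]
force: [0.3, -0.8, -1.0]
finger_gap: -0.002
gripper_force: 0.0
```

```bash
python3 - <<'E'
from h import *
import pickle
a={n:grab(n) for n in('scene','side')}
s=manip.read_state();print(s['clock'],s['tcp_pos'],s['ee_rot'],s['force'])
v=np.vstack([cv2.resize(a['scene']['color'][150:250,220:400],None,fx=4,fy=3),cv2.resize(a['side']['color'][140:240,270:450],None,fx=4,fy=3)])
cv2.imwrite('pics/c5.png',v[:,:,::-1])
E
```

```text
7.3833 [0.61463995 0.05029559 0.17082605] [[-9.89672152e-01  1.43346861e-01 -8.42566260e-04]
 [ 1.43346780e-01  9.89672510e-01  1.55187479e-04]
 [ 8.56110303e-04  3.28055654e-05 -9.99999633e-01]] [0.3486144 0.2665924 0.2474911]
```

View pics/c5.png

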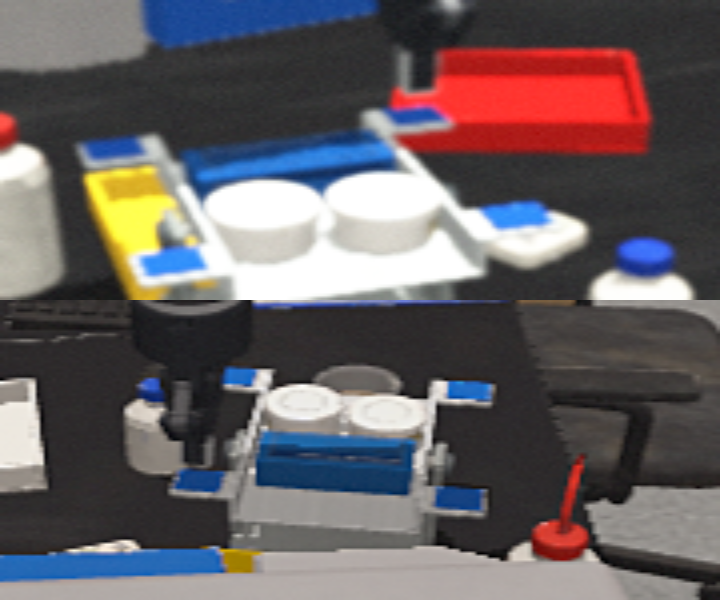

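The closed fingers are right above the far-left ear pad (scene crop 418,90; side crop 200,465) and clear of the goods. Push down.

drive_tool(deltas="0 0 10 0 0; 0 0 8 0 0; 0 0 4 0 0; 0 0 5 0 0; 0 0 5 0 0; 0 0 5 0 0; 0 0 5 0 0; 0 0 5 0 0; 0 0 5 0 0; 0 0 4 0 0; 0 0 0 0 0; 0 0 0 0 0")

```text
clock: 8.38
tcp_pos: [0.6142, 0.0488, 0.1143]
ee_rot: [[-0.99, 0.144, -0.002], [0.144, 0.99, -0.002], [0.002, -0.002, -1.0]]
force: [0.1, 0.2, -0.8]
finger_gap: -0.002
gripper_force: 0.0
```

drive_tool(deltas="0 0 5 0 0; 0 0 4 0 0; 0 0 0 0 0; 0 0 0 0 0; 0 0 0 0 0; 0 0 0 0 0; 0 0 0 0 0; 0 0 0 0 0")

```text
clock: 9.05
tcp_pos: [0.6153, 0.0491, 0.108]
ee_rot: [[-0.989, 0.145, 0.003], [0.145, 0.99, -0.001], [-0.003, -0.0, -1.0]]
force: [-1.5, 0.4, 11.9]
finger_gap: 0.003
gripper_force: 5.0
```

```bash
python3 - <<'E'
from h import *
a={n:grab(n) for n in('scene','side')}
s=manip.read_state();print(s['clock'],s['tcp_pos'],s['force'])
v=np.vstack([cv2.resize(a['scene']['color'][150:250,220:400],None,fx=4,fy=3),cv2.resize(a['side']['color'][140:240,270:450],None,fx=4,fy=3)])
cv2.imwrite('pics/c6.png',v[:,:,::-1])
E
```

```text
9.15 [0.61537176 0.04911684 0.10797447] [-1.49448277 -0.11650132 12.27566927]
```

View pics/c6.png

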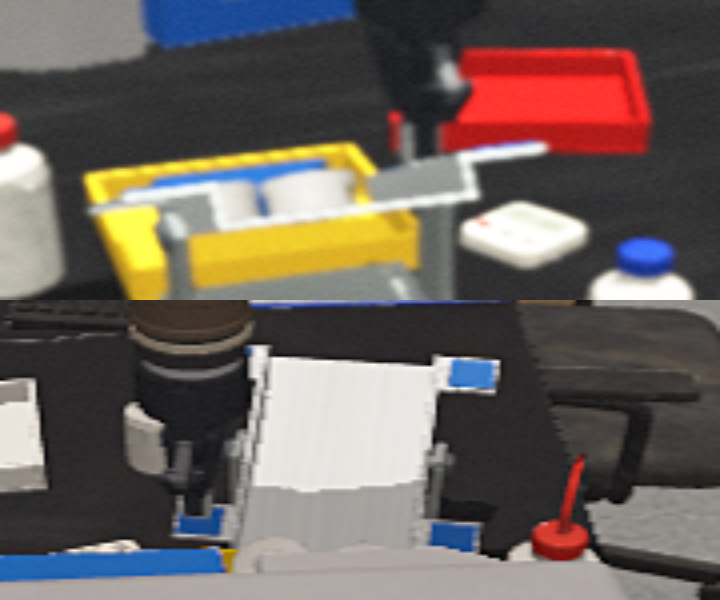

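The tray floor is empty, and the carton and both tins appear in the bin (scene crop 240,180 and 310,190). My picture allowance is used up, so I check by masks from above the bin.

drive_tool(deltas="0 0 -10 0 0; 0 0 -35 0 0; 0 0 -40 0 0; 0 10 -40 0 0; 5 38 0 0 0; 10 35 0 0 0; 15 20 0 0 0; 10 10 0 0 0; 0 0 0 0 0; 0 0 0 0 0")

```text
clock: 9.98
tcp_pos: [0.591, 0.167, 0.231]
ee_rot: [[-0.99, 0.143, -0.0], [0.143, 0.99, -0.001], [0.0, -0.001, -1.0]]
force: [0.3, -0.6, -1.0]
finger_gap: -0.002
gripper_force: 0.0
```

```bash
python3 - <<'E'
from h import *
f=grab('wrist','w7.png');sc=grab('scene','s7.png');sd=grab('side','sd7.png')
s=manip.read_state();print(s['clock'],s['tcp_pos'],s['force'])
def comps(f,lo,hi,mn,z):
    h=cv2.cvtColor(f['color'],cv2.COLOR_RGB2HSV);m=cv2.morphologyEx(cv2.inRange(h,lo,hi),cv2.MORPH_CLOSE,np.ones((5,5)))
    cs,_=cv2.findContours(m,cv2.RETR_EXTERNAL,cv2.CHAIN_APPROX_SIMPLE)
    for c in cs:
        if cv2.contourArea(c)>mn:
            r=cv2.minAreaRect(c); print('  ',cv2.contourArea(c),np.round(r[0]),np.round(r[1]),ray(f,*r[0],z).round(3))
print('yellow');comps(f,(18,100,60),(35,255,255),300,.034)
print('blue');comps(f,(100,130,40),(125,255,255),200,.04)
print('white');comps(f,(0,0,150),(180,60,255),200,.045)
print('side blue');comps(sd,(105,150,60),(120,255,255),25,.1335)
g=cv2.medianBlur(cv2.cvtColor(f['color'],cv2.COLOR_RGB2GRAY),5)
c=cv2.HoughCircles(g,cv2.HOUGH_GRADIENT,1.5,40,param1=100,param2=45,minRadius=22,maxRadius=45)
print([(q.round().tolist(),ray(f,q[0],q[1],.045).round(3).tolist()) for q in c[0][:8]] if c is not None else c)
print('bin corners px',[np.round(proj(f,[.5335+x*.99+y*.1435,.127-x*.1435+y*.99,.034])).tolist() for x,y in((-.09,-.08),(.09,-.08),(.09,.08),(-.09,.08))])
E
```

```text
10.1333 [0.59179398 0.16591837 0.23098558] [1.48619905 0.18066688 0.07486282]
yellow
   396.0 [226. 123.] [23. 53.] [0.528 0.085 0.034]
   16255.0 [275. 114.] [166. 197.] [0.526 0.133 0.034]
blue
   447.0 [ 10. 301.] [32. 19.] [ 0.682 -0.196  0.04 ]
   975.5 [197. 230.] [34. 33.] [0.629 0.032 0.04 ]
   8550.0 [622. 266.] [ 37. 269.] [0.733 0.471 0.04 ]
   5365.0 [280. 120.] [126.  53.] [0.532 0.137 0.04 ]
   1113.0 [169.  15.] [30. 42.] [0.433 0.06  0.04 ]
white
   4628.5 [ 74. 370.] [ 59. 132.] [ 0.781 -0.157  0.045]
   1284.5 [ 25. 281.] [56. 37.] [ 0.658 -0.164  0.045]
   3878.0 [135. 224.] [258.  88.] [ 0.612 -0.026  0.045]
   42445.5 [126. 104.] [203. 275.] [0.498 0.004 0.045]
side blue
   2014.5 [185. 233.] [  9. 280.] [0.946 0.18  0.133]
   58.0 [383. 219.] [10.  7.] [0.448 0.128 0.133]
   68.0 [320. 213.] [ 8. 10.] [0.609 0.105 0.133]
   45.0 [308. 170.] [7. 7.] [ 0.647 -0.09   0.133]
   65.5 [387. 164.] [ 8. 10.] [ 0.409 -0.117  0.133]
   53.5 [171. 131.] [8. 9.] [ 1.129 -0.322  0.133]
[([226.0, 91.0, 37.0], [0.5, 0.095, 0.045]), ([232.0, 160.0, 34.0], [0.561, 0.086, 0.045]), ([31.0, 284.0, 33.0], [0.663, -0.159, 0.045])]
bin corners px [[172.0, 16.0], [197.0, 212.0], [353.0, 212.0], [359.0, 16.0]]
```

The carton lies at (0.532, 0.137) and the tins at about (0.50, 0.095) and (0.56, 0.086), all inside the bin. I take one more view with a baseline to get the tin heights before returning the tray.

drive_tool(deltas="30 0 0 0 0; 35 0 0 0 0; 15 0 0 0 0; 0 0 0 0 0; 0 0 0 0 0")

```text
clock: 10.55
tcp_pos: [0.5126, 0.1779, 0.2317]
ee_rot: [[-0.989, 0.145, 0.001], [0.145, 0.989, 0.0], [-0.001, 0.0, -1.0]]
force: [0.0, 0.5, -0.6]
finger_gap: 0.001
gripper_force: 0.0
```

```bash
python3 - <<'E'
from h import *
f=grab('wrist','w8.png')
s=manip.read_state();print(s['clock'],s['tcp_pos'])
g=cv2.medianBlur(cv2.cvtColor(f['color'],cv2.COLOR_RGB2GRAY),3)
for p2 in (30,):
  c=cv2.HoughCircles(g,cv2.HOUGH_GRADIENT,1,30,param1=80,param2=p2,minRadius=24,maxRadius=42)
  for q in c[0][:12]:
    P=ray(f,q[0],q[1],.045)
    if .42<P[0]<.65 and .03<P[1]<.22: print(q.round(),P.round(3))
print('fx',f['fx'],'cam',(-f['R'].T@f['t']).round(3))
# vertical line profile across each tin, along stand y, at z=.045
h=cv2.cvtColor(f['color'],cv2.COLOR_RGB2HSV)
for X in (-.03,.03):
  print(X)
  for Y in np.arange(-.11,.075,.006):
    u,v=proj(f,[.5335+X*.99+Y*.1435,.127-X*.1435+Y*.99,.045]);u,v=int(round(u)),int(round(v))
    if 0<=u<640 and 0<=v<400: print(round(Y*1e3),(u,v),h[v,u].tolist(),end=' | ')
  print()
E
```

```text
10.6 [0.51322843 0.17801843 0.23142098]
[236. 180.  32.] [0.503 0.096 0.045]
[240. 242.  29.] [0.568 0.086 0.045]
fx 334.5219316382346 cam [0.43  0.191 0.357]
-0.03
-110 (157, 176) [30, 5, 235] | -104 (163, 176) [20, 7, 235] | -98 (170, 176) [30, 5, 235] | -92 (176, 176) [30, 4, 235] | -86 (182, 176) [30, 4, 235] | -80 (188, 176) [24, 5, 237] | -74 (195, 176) [30, 4, 235] | -68 (201, 176) [17, 21, 227] | -62 (207, 176) [20, 17, 231] | -56 (213, 176) [30, 4, 250] | -50 (220, 176) [21, 7, 250] | -44 (226, 176) [24, 5, 249] | -38 (232, 176) [18, 10, 246] | -32 (238, 176) [23, 8, 247] | -26 (245, 176) [23, 8, 247] | -20 (251, 176) [23, 8, 248] | -14 (257, 176) [25, 6, 248] | -8 (263, 176) [16, 12, 243] | -2 (270, 176) [107, 210, 130] | 4 (276, 176) [107, 210, 137] | 10 (282, 176) [108, 191, 167] | 16 (288, 176) [106, 192, 187] | 22 (295, 176) [106, 192, 181] | 28 (301, 176) [110, 184, 100] | 34 (307, 176) [109, 134, 80] | 40 (313, 176) [30, 162, 250] | 46 (320, 176) [30, 159, 250] | 52 (326, 176) [30, 155, 250] | 58 (332, 176) [30, 160, 250] | 64 (338, 176) [30, 161, 250] | 70 (345, 176)
[... 276 characters left out ...]
 233) [18, 19, 228] | -56 (219, 233) [18, 5, 235] | -50 (225, 233) [23, 8, 249] | -44 (231, 233) [21, 7, 249] | -38 (237, 233) [20, 9, 247] | -32 (243, 233) [20, 9, 247] | -26 (249, 233) [23, 8, 248] | -20 (255, 233) [20, 6, 248] | -14 (261, 233) [20, 9, 247] | -8 (267, 233) [22, 12, 242] | -2 (273, 233) [107, 215, 127] | 4 (278, 233) [108, 204, 135] | 10 (284, 233) [108, 199, 160] | 16 (290, 233) [106, 194, 187] | 22 (296, 233) [106, 195, 188] | 28 (302, 233) [109, 215, 128] | 34 (308, 233) [110, 128, 132] | 40 (314, 233) [29, 170, 250] | 46 (320, 233) [29, 168, 250] | 52 (326, 233) [29, 169, 250] | 58 (331, 233) [29, 169, 250] | 64 (337, 233) [29, 168, 250] | 70 (343, 233) [29, 171, 251] |
```

The tins read as lying low in the bin (top radii about 30 px, tops at roughly 0.04 to 0.06 m). Next I go above the raised far-right ear, expected at (0.595, -0.090, 0.169).

drive_tool(deltas="-20 0 0 0 0; -36 -15 0 0 0; -34 -22 0 0 0; -20 -35 0 0 0; -10 -38 0 0 0; 0 -40 0 0 0; 0 -40 0 0 0; 0 -33 0 0 0; 0 -20 0 0 0; 0 -10 0 0 0; 0 0 0 0 0; 0 0 0 0 0")

```text
clock: 11.6
tcp_pos: [0.5952, -0.0893, 0.2307]
ee_rot: [[-0.989, 0.145, -0.0], [0.145, 0.989, 0.001], [0.0, 0.0, -1.0]]
force: [-0.6, 0.3, 0.2]
finger_gap: -0.003
gripper_force: 0.0
```

```bash
python3 - <<'E'
from h import *
sc=grab('scene','s9.png');sd=grab('side','sd9.png')
s=manip.read_state();print(s['clock'],s['tcp_pos'],s['force'])
tip=np.array(s['tcp_pos'])-[0,0,.017];print('tip px',proj(sc,tip),proj(sd,tip))
for n,f in (('sc',sc),('sd',sd)):
    print('expected ear',n,proj(f,[.5904,-.089,.1693]))
    h=cv2.cvtColor(f['color'],cv2.COLOR_RGB2HSV);k,l,st,c=cv2.connectedComponentsWithStats(cv2.inRange(h,(105,140,60),(122,255,255)))
    for i in range(1,k):
        if st[i][4]>10 and 230<c[i][0]<400 and 130<c[i][1]<260: print(n,st[i].tolist(),c[i].round(1),ray(f,*c[i],.169).round(3))
E
```

```text
11.7 [ 0.59516178 -0.08798126  0.23086184] [-0.79829734 -0.52824523 -0.2864777 ]
tip px (np.float64(347.21785640156247), np.float64(180.2550725502796)) (np.float64(325.53081591896176), np.float64(146.98954913903697))
expected ear sc (np.float64(344.8601493664717), np.float64(200.81029456581797))
sc [361, 120, 8, 23, 143] [364.6 131. ] [0.846 0.253 0.169]
sc [240, 131, 7, 12, 77] [242.8 136.7] [0.521 0.366 0.169]
sc [259, 204, 42, 9, 96] [279.3 207.7] [ 0.462 -0.055  0.169]
sc [374, 229, 15, 13, 153] [380.6 234.9] [ 0.585 -0.228  0.169]
expected ear sd (np.float64(327.2557334771375), np.float64(159.74623950607565))
sd [330, 141, 29, 2, 34] [343.9 141.4] [ 0.539 -0.191  0.169]
sd [322, 155, 11, 9, 81] [326.7 159.4] [ 0.592 -0.091  0.169]
sd [382, 160, 11, 9, 87] [387.3 164.2] [ 0.417 -0.065  0.169]
sd [305, 166, 9, 8, 57] [308.7 169.4] [ 0.643 -0.041  0.169]
sd [315, 209, 11, 9, 86] [319.5 213.2] [0.61  0.146 0.169]
sd [378, 215, 11, 9, 76] [382.8 218.7] [0.454 0.166 0.169]
```

The side view puts the raised ear exactly where predicted (326.7, 159.4). Descend, then follow the arc down to level.

drive_tool(deltas="0 0 20 0 0; 0 0 15 0 0; 0 0 8 0 0; 0 -1 4 0 0; 0 -2.5 3 0 0; 0 -2.5 3 0 0; 0 -2.5 3 0 0; 0 -2.5 3 0 0; 0 -2.5 3.5 0 0; 0 -2.5 3.5 0 0; 0 -2 3.5 0 0; 0 0 0 0 0")

```text
clock: 12.7
tcp_pos: [0.5919, -0.1075, 0.1608]
ee_rot: [[-0.989, 0.145, -0.001], [0.145, 0.989, -0.001], [0.001, -0.001, -1.0]]
force: [0.2, -0.2, -0.2]
finger_gap: 0.002
gripper_force: 0.0
```

drive_tool(deltas="0 -2 3.5 0 0; 0 -2 3.5 0 0; 0 -1 2.5 0 0; 0 0 1 0 0; 0 0 0 0 0; 0 0 0 0 0")

```text
clock: 13.2
tcp_pos: [0.591, -0.1119, 0.1508]
ee_rot: [[-0.99, 0.144, -0.001], [0.144, 0.99, -0.0], [0.001, -0.0, -1.0]]
force: [-0.3, -0.3, -0.2]
finger_gap: -0.002
gripper_force: 0.0
```

```bash
cat > ang.py <<'E'
from h import *
sd=grab('side');s=manip.read_state();print(s['clock'],s['tcp_pos'],s['force'])
h=cv2.cvtColor(sd['color'],cv2.COLOR_RGB2HSV);k,l,st,c=cv2.connectedComponentsWithStats(cv2.inRange(h,(105,140,60),(122,255,255)))
for i in range(1,k):
    if st[i][4]>10 and 300<c[i][0]<400 and 130<c[i][1]<260: print(st[i].tolist(),c[i].round(1))
O=np.array([.512,-.017]);ex=np.array([.9897,-.1435]);ey=np.array([.1435,.9897])
for th in (-.5,-.3,-.2,-.1,0,.1):
    r=[]
    for x,y in((-.088,.082),(.088,.082),(-.088,-.082)):
        yy=y*np.cos(th)-.0285*np.sin(th);z=.105+.0285*np.cos(th)+y*np.sin(th)
        r+=np.round(proj(sd,[*(O+x*ex+yy*ey),z]),1).tolist()
    print(th,'NL,FL,NR',r)
E
python3 ang.py
```

```text
13.25 [ 0.59105151 -0.11179803  0.15084431] [ 0.06413665 -0.26841626 -0.05780564]
[316, 132, 5, 11, 37] [317.9 136.7]
[334, 141, 25, 2, 29] [345.8 141.3]
[322, 163, 12, 6, 24] [329.2 166.3]
[305, 166, 9, 8, 57] [308.7 169.4]
[382, 167, 10, 7, 56] [386.3 169.8]
[314, 196, 12, 8, 76] [319.4 199.4]
[379, 202, 11, 8, 79] [384.1 205.4]
-0.5 NL,FL,NR [383.3, 218.4, 319.8, 212.4, 387.6, 164.8]
-0.3 NL,FL,NR [383.8, 214.0, 319.6, 208.0, 387.3, 166.2]
-0.2 NL,FL,NR [384.1, 211.4, 319.6, 205.5, 387.2, 167.2]
-0.1 NL,FL,NR [384.4, 208.7, 319.7, 202.8, 387.0, 168.6]
0 NL,FL,NR [384.7, 205.7, 319.8, 199.9, 386.7, 170.2]
0.1 NL,FL,NR [385.0, 202.7, 319.9, 196.8, 386.5, 172.0]
```

The ear pads are back at their starting pixels (NL 205.4 against 205.6, FL 199.4 against 199.7), so the tray is level. Retreat upward and check the bin and bystanders.

drive_tool(deltas="0 0 -15 0 0; 0 0 -35 0 0; 0 0 -35 0 0; 0 20 0 0 0; 0 38 0 0 0; 0 40 0 0 0; 0 40 0 0 0; 5 40 0 0 0; 15 40 0 0 0; 30 30 0 0 0; 25 10 0 0 0; 0 0 0 0 0")

```text
clock: 14.25
tcp_pos: [0.5515, 0.1559, 0.2364]
ee_rot: [[-0.99, 0.139, -0.002], [0.139, 0.99, 0.0], [0.002, 0.0, -1.0]]
force: [-0.0, 0.4, 0.1]
finger_gap: -0.004
gripper_force: 0.0
```

```bash
python3 ang.py | head -9; python3 - <<'E'
from h import *
import pickle
f=grab('wrist','w10.png');sc=grab('scene','s10.png')
s=manip.read_state();print(s['clock'],s['tcp_pos'])
h=cv2.cvtColor(f['color'],cv2.COLOR_RGB2HSV)
def rects(m,mn,z):
    for c in cv2.findContours(cv2.morphologyEx(m,cv2.MORPH_CLOSE,np.ones((7,7))),cv2.RETR_EXTERNAL,cv2.CHAIN_APPROX_SIMPLE)[0]:
        if cv2.contourArea(c)>mn:
            r=cv2.minAreaRect(c);print('  ',cv2.contourArea(c),[(np.round(q).tolist(),ray(f,*q,z)[:2].round(3).tolist()) for q in cv2.boxPoints(r)],ray(f,*r[0],z).round(3))
print('yellow');rects(cv2.inRange(h,(18,100,60),(35,255,255)),1500,.034)
print('blue');rects(cv2.inRange(h,(100,130,40),(125,255,255)),800,.04)
g=cv2.medianBlur(cv2.cvtColor(f['color'],cv2.COLOR_RGB2GRAY),3)
c=cv2.HoughCircles(g,cv2.HOUGH_GRADIENT,1,30,param1=80,param2=28,minRadius=24,maxRadius=45)
for q in c[0][:12]:
    P=ray(f,q[0],q[1],.039)
    if .42<P[0]<.66 and .03<P[1]<.24: print(q.round(),P.round(3))
# bystander change in scene view
a=pickle.load(open('f0.pkl','rb'))['scene']['color'].astype(int);d=np.abs(a-sc['color'].astype(int)).sum(2)
for n,(x0,y0,x1,y1) in dict(wash=(203,180,234,248),reag=(364,230,394,280),beaker=(304,280,346,328),timer=(350,220,368,240)).items(): print(n,(d[y0:y1,x0:x1]>90).mean().round(3))
E
```

```text
14.3 [0.55316171 0.15455372 0.23648436] [-0.49152596 -0.05272573 -0.37256486]
[322, 162, 12, 7, 53] [328.  165.2]
[305, 166, 9, 8, 57] [308.7 169.4]
[382, 167, 10, 7, 57] [386.6 169.8]
[314, 196, 12, 8, 76] [319.4 199.4]
[379, 202, 11, 8, 79] [384.1 205.4]
-0.5 NL,FL,NR [383.3, 218.4, 319.8, 212.4, 387.6, 164.8]
-0.3 NL,FL,NR [383.8, 214.0, 319.6, 208.0, 387.3, 166.2]
-0.2 NL,FL,NR [384.1, 211.4, 319.6, 205.5, 387.2, 167.2]
14.4 [0.55501624 0.15288995 0.23633242]
yellow
   21153.0 [([204.0, 61.0], [0.434, 0.064]), ([376.0, 61.0], [0.455, 0.219]), ([376.0, 242.0], [0.636, 0.203]), ([204.0, 242.0], [0.61, 0.019])] [0.526 0.127 0.034]
blue
   924.0 [([8.0, 331.0], [0.686, -0.234]), ([34.0, 304.0], [0.656, -0.189]), ([56.0, 326.0], [0.688, -0.176]), ([30.0, 353.0], [0.721, -0.222])] [ 0.687 -0.205  0.04 ]
   1117.5 [([184.0, 275.0], [0.643, -0.01]), ([221.0, 275.0], [0.649, 0.03]), ([221.0, 310.0], [0.693, 0.019]), ([184.0, 310.0], [0.688, -0.023])] [0.668 0.004 0.04 ]
   6989.0 [([598.0, 399.0], [0.891, 0.462]), ([614.0, 167.0], [0.585, 0.441]), ([651.0, 170.0], [0.592, 0.477]), ([635.0, 401.0], [0.902, 0.509])] [0.723 0.47  0.04 ]
   4748.0 [([300.0, 100.0], [0.479, 0.145]), ([346.0, 100.0], [0.485, 0.187]), ([346.0, 209.0], [0.591, 0.175]), ([300.0, 209.0], [0.585, 0.128])] [0.532 0.159 0.04 ]
   2229.5 [([148.0, 26.0], [0.4, 0.025]), ([191.0, 21.0], [0.402, 0.063]), ([198.0, 79.0], [0.448, 0.057]), ([155.0, 84.0], [0.447, 0.017])] [0.424 0.041 0.04 ]
[256. 188.  30.] [0.557 0.087 0.039]
[250. 122.  31.] [0.493 0.095 0.039]
wash 0.164
reag 0.0
beaker 0.0
timer 0.022
```

```bash
python3 - <<'E'
from h import *
for fn in('scene0.png','s10.png'):
    im=cv2.imread('pics/'+fn)[175:255,195:236];h=cv2.cvtColor(im,cv2.COLOR_BGR2HSV)
    r=cv2.inRange(h,(0,150,70),(8,255,255))|cv2.inRange(h,(172,150,70),(180,255,255))
    w=cv2.inRange(h,(0,0,110),(180,70,255))
    for m in(r,w):
        k,l,st,c=cv2.connectedComponentsWithStats(m);i=1+st[1:,4].argmax();print(fn,st[i].tolist(),c[i].round(1))
E
```

```text
scene0.png [14, 1, 15, 25, 234] [19.9 15.2]
scene0.png [0, 7, 40, 67, 1485] [21.7 43.9]
s10.png [14, 2, 15, 24, 212] [20.2 16. ]
s10.png [0, 7, 40, 68, 1459] [21.3 44.1]
```

The wash bottle hasn't moved; the difference was only shading. The bin is in place, the goods lie flat in it, the tray is level, and the arm is clear. Handing in.

```bash
python3 -c "
from plant import manip
print(manip.finish_job())"
```

```text
the job is handed in; nothing more can be done
None
```

I handed the job in at about 14.5 s of the 54 s allowed, with no verdict returned: by my last camera checks the bin is square against the stand, the carton and both tins lie flat in it, the tray is level and the bystanders have not moved.

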